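# Find and mark the spot where a blower impeller rubs

## Robot

A 6-joint arm with a two-finger parallel gripper is mounted at the origin on the work surface. World frame = base frame: x ahead of the robot, y to its left, z up, the work surface at z = 0. Lengths are in m, angles in rad, forces in N, time in s.
With the tool pointing down it reaches from about 0.325 to 0.9 m from the base axis. Payload 6.1 kg.
Tool frame: the origin (TCP) lies between the finger pads; the fingertips stand 19 mm ahead of it and the grasp point (between the pads) is the TCP; z points along the fingers, y is the line along which they close (so a half turn about z gives the same grasp; the last joint's range is limited). The gripper opens to 85 mm and grips with 20 to 120 N. Pads are 22 mm wide; open, the fingers measure 114 mm over their backs; the gripper's body (76 mm by 85 mm) begins 54 mm behind the grasp point. The pads swing forward as they close: fully open they stand 13 mm farther back than shut.
Start: joints at [1.012, 0.22, 1.526, -0, 1.395, -0.126], TCP at [0.262, 0.567, 0.25] pointing down, gripper open.
Joint ranges: [-2.98, 2.98], [-0.91, 2.08], [0.09, 2.57], [-1.24, 4.39], [0.2, 2.65], [-2.68, 2.68]. Speed limits (rad/s): [2.57, 2.57, 3.01, 3.14, 3.14, 3.14].

## Interface

Orientations are given as a 3x3 rotation matrix whose columns are the frame's x, y, z axes.
In Python, from cell import observe, capture, close_job, find_in, trace gives the robot as it stands.
- The arm moves only by the tool servo_tool, never from a script. Its argument "targets" is a list of rows, each a list of 5 numbers: the opening in per cent of the stroke, from 0 (shut) to 100 (fully open), then the shift along the tool's x, y, z in m, then the turn about the tool's z in rad. In form: [[hand, dx, dy, dz, twist], ...]. A call has 1 to 10 rows; each row shifts and turns the commanded pose from where the row before left it, along the tool's axes as they then stand; what a row does not reach is not made up. A row lasts 1/8 s, in which the tool goes at most 62.5 mm and 10.7 degrees, less where a joint would pass 70% of its speed; a pose out of reach is approached as far as the arm can. A call with a gripper value outside its range is refused whole. The fingers move at their own pace and stop on an object; "squeeze" is the grip in N (left out, the last holds). Time passes only in rows, so rows that do not move let the fingers close. It gives the time, the measured TCP pose, the force, the opening and the grip force at its end, in the units of the state.
- observe(): the state, without advancing time (a new reading comes with each control period).
- capture(name): name is "side" or "top" or "wrist"; returns a dict with "frame" (420x560x3 uint8, red, green, blue), "depth" (420x560 float32, m along the optical axis (not along the pixel's ray), 0 where there is no reading), "fx", "fy", "cx", "cy" (pixels), "k1" (the pictures are not rectified: a ray, as slopes to the right and down, at radius r is drawn at 1 + k1 r^2 times it, then the intrinsics apply), "R" (3x3) and "t" (3): a world point X has camera coordinates R X + t; the wrist camera has in their place "mount" (4x4, takes a point from camera to tool coordinates, whose origin is the TCP and whose axes are the flange's). Camera axes: x right, y down, z forward; pixel columns grow to the right and rows downward; lengths in m; the calibration is good to about 2 mm. A picture is of the moment at which its call begins: read the wrist's pose just before it.
- close_job(): hands the job in; it is judged then, once.
Trained networks look in a picture, given as the dict that the camera call returned (one of the last four; its "shot" number tells which), for a name from the list of things; names that differ only in an ending like _2 or _b are one class to them, and where a whole thing is asked for, a point or a joint stands for the part that bears it (a point fixed in the world has none). Each returns a list of dicts, best first, with "p" (0 to 1); they miss things now and then, are a little off and sometimes report something else, mostly with a low value. They report only what shows in the picture. A call takes as long as a camera call. They do not tell look-alikes from the thing itself.
- find_in(picture, thing): "rect" ([left, top, width, height] in pixels, round what is visible of it).
- trace(picture, thing): "region" (420x560 bool, what is visible of it) and "rect" ([left, top, width, height] in pixels, round what is visible of it).
The state is a dict: "time": time; "joint_pos": joint angles; "joint_velocities": joint speeds; "joint_efforts": joint torques, N m; "ee_pos": TCP position; "tool_rot": TCP orientation; "ft_force": force on the tool from outside, world axes, zero at the start; "moment": the same for the moment, N m; "grip_width": finger opening in m; "grip_force": force on a finger pad.
Only numpy, scipy, OpenCV 4.12 (cv2) and the standard library are available. Lean on these libraries where they do the work, as an engineer would, in place of code of your own. Each camera call takes 0.05 s, during which the arm holds its last target. There are 200 camera calls.

## Task

The impeller of this opened heater blower rubs somewhere inside its casing: turn it gently by its vanes until you feel where it turns hardest, and leave it standing there, with the clipped vane on the middle of the tight spot. Then stand the steel marker upright on the casing's rim right beside the end of the clipped vane, let go, and leave the jar and the pot where they are.

Things in the scene. Friction and masses are not known exactly. Their poses are not given: they have to be found in the camera images.
- casing: Round grey blower casing, open on top, fixed to the table; origin at the centre of its underside, on the impeller's axis, z up. Outer diameter 220 mm, inner 156 mm: the rim is a flat ring, radius 78 to 110 mm, its top 55 mm above the table. An outlet stub 80 mm wide, 40 mm high sticks out along its +x to 148 mm from the axis. The tight spot in its inner wall cannot be seen and may be anywhere round.
- impeller: Black paddle impeller in the casing; turns without end either way about the vertical axis, stays where left. Origin on the axis, 16 mm above the table; its x axis points along the vane with the steel clip. Four upright vanes (along +x, +y, -x, -y), 4 mm thick, 14 to 70 mm from the axis, tops 56 mm and backplate 20 mm above the table. Vanes are brittle: keep the push well under 20 N.
- clip (a point): Top of the steel clip on the end of one vane, 66 mm above the table (10 mm above the vanes); the clip is a round piece 16 mm in diameter, centred 66.5 mm from the axis. Only this vane rubs, at one direction in the whole turn: there the casing springs against its end with about 8 N in the middle of the spot, fading to nothing about 0.13 rad (7 degrees) to each side.
- marker: Loose steel marker, 60 g: a round foot 26 mm in diameter and 8 mm high carrying a round post 16 mm in diameter, 48 mm high in all; origin at the centre of its underside, z up. Starts upright on the table, on the robot's left, in one of three places that it shares with the jar and the pot.
- jar: Small closed glass jar with a white lid, 44 mm in diameter and 55 mm high; origin at the centre of its underside. Leave it alone.
- pot: Small open yellow plastic pot, 48 mm rim diameter, 42 mm high; origin at the centre of its underside. Leave it alone.
- hub (a point): Top of the impeller's hub (28 mm diameter), on the axis, 60 mm above the table. Shut fingers lowered between two vanes, about 50 mm from the axis, can push a vane sideways. Drag felt there: about 1 N all round, rising to 6 to 10 N in the tight spot.
There are look-alikes about, which are no part of the job. There is more than one size of the marker; the one meant has the size given above.

How it is judged:
At the end, for the whole second after the job is handed in: The impeller stands still with its clipped vane within about 0.08 rad of the middle of the tight spot (pressed there with over 4 N); the marker stands upright, at rest, released, on the rim's top, its centre within 12 mm of the clipped vane's line and 82 to 109 mm from the axis (contact force between impeller and anything else above 4 N and angular speed of impeller below 0.05 rad/s and y of marker in the frame of impeller between -0.012 and 0.012 m and x of marker in the frame of impeller between 0.082 and 0.109 m and height (world z) of marker between 0.052 and 0.058 m and angle between marker's own z axis and vertical below 0.1 rad and linear speed of marker below 0.01 m/s); the robot touches nothing.
It fails at once if the robot pushes on the impeller with more than 20 N (contact force between the arm and impeller above 20 N).
It fails at once if the fingers push on the impeller with more than 20 N (contact force between the fingers and impeller above 20 N).
It fails at once if the jar is moved (distance of jar from where it was at the start of the episode above 0.03 m).
It fails at once if the pot is moved (distance of pot from where it was at the start of the episode above 0.03 m).
It also fails if it takes over 72 s, if anything falls off the work surface, if the arm or the gripper's body presses on something with over 40 N, if the wrist force passes 120 N, or if a joint passes its speed limit or range.

## Working session

There is one attempt and no reset: what is moved stays moved. The work goes in short steps, Python scripts to look and compute and a tool call to move; the robot and the scene stay as the last step left them, time stands still between calls to the robot, and variables do not carry over. Pictures are saved under pics/ and viewed, at most 10 in all, crops included, and the job is handed in when it is done.

Besides the shell and the picture viewer there is one more tool, called in YAML: its name, and indented under it one key for each argument. servo_tool: Moves the arm, as the interface text tells. Its arguments: {"type":"object","properties":{"targets":{"type":"array"},"squeeze":{"type":"number"}},"required":["targets"]}

```bash
mkdir -p pics
cat > h.py <<'E'
import numpy as np, cv2
from cell import observe, capture, close_job, find_in, trace
def ray(c,u,v):
    x,y=(u-c["cx"])/c["fx"],(v-c["cy"])/c["fy"]; X,Y=x,y
    for _ in range(20):
        s=1+c["k1"]*(X*X+Y*Y); X,Y=x/s,y/s
    return np.array([X,Y,1.])
def pose(c,st=None):
    if "R" in c: return c["R"].T, -np.array(c["R"]).T@c["t"]
    M=np.array(c["mount"]); R=np.array(st["tool_rot"]); return R@M[:3,:3], R@M[:3,3]+np.array(st["ee_pos"])
def atz(c,u,v,z,st=None):
    A,o=pose(c,st); d=A@ray(c,u,v); return o+d*(z-o[2])/d[2]
def atd(c,u,v,st=None):
    A,o=pose(c,st); z=c["depth"][int(v),int(u)]; return o+A@ray(c,u,v)*z
def cloud(c,mask,st=None):
    vs,us=np.nonzero(mask&(c["depth"]>0)); A,o=pose(c,st)
    return np.array([o+A@ray(c,u,v)*c["depth"][v,u] for u,v in zip(us,vs)])
def save(c,n): cv2.imwrite("pics/"+n,c["frame"][:,:,::-1])
E
python3 - <<'E'
from h import *
st=observe(); print(st["time"],st["ee_pos"],np.round(st["tool_rot"],3).tolist(),st["ft_force"])
ims=[]
for n in ["top","side","wrist"]:
    c=capture(n); ims.append(c["frame"])
    for th in ["casing","impeller","clip","marker","jar","pot","hub"]:
        for r in trace(c,th)[:4]:
            if r["p"]<.3: continue
            l,t,w,h=r["rect"]; P=cloud(c,r["region"],st)
            print(n,th,round(r["p"],2),[int(x) for x in r["rect"]],"med",np.round(np.median(P,0),3) if len(P) else None, "ztop",np.round(np.percentile(P[:,2],97),3) if len(P) else None, "rng",np.round(np.ptp(np.percentile(P,[3,97],axis=0),axis=0),3) if len(P) else None)
m=np.zeros((840,1120,3),np.uint8); m[:420,:560]=ims[0]; m[:420,560:]=ims[1]; m[420:,:560]=ims[2]
cv2.imwrite("pics/a.png",cv2.resize(m[:,:,::-1],(800,600),interpolation=cv2.INTER_AREA))
E
```

```text
0.0 [0.2618163  0.56689408 0.24919123] [[-0.908, 0.419, -0.001], [0.419, 0.908, -0.002], [0.0, -0.002, -1.0]] [-0.30028968 -0.8498386   0.12603192]
top casing 0.67 [352, 111, 129, 137] med [ 0.541 -0.112  0.048] ztop 0.058 rng [0.203 0.199 0.05 ]
top impeller 0.69 [372, 139, 80, 70] med [ 0.546 -0.101  0.021] ztop 0.061 rng [0.121 0.121 0.043]
top clip 0.95 [372, 138, 80, 73] med [ 0.546 -0.101  0.021] ztop 0.061 rng [0.119 0.123 0.043]
top marker 0.46 [213, 225, 16, 10] med [0.439 0.255 0.032] ztop 0.049 rng [0.018 0.015 0.044]
top jar 0.7 [186, 152, 23, 27] med [0.561 0.294 0.054] ztop 0.057 rng [0.037 0.037 0.05 ]
top pot 0.91 [153, 219, 27, 28] med [0.431 0.366 0.022] ztop 0.044 rng [0.039 0.041 0.04 ]
top hub 0.63 [375, 139, 77, 73] med [ 0.546 -0.101  0.021] ztop 0.061 rng [0.119 0.12  0.043]
side casing 0.59 [203, 124, 114, 74] med [ 0.541 -0.075  0.044] ztop 0.056 rng [0.205 0.198 0.051]
side impeller 0.83 [222, 132, 58, 38] med [ 0.545 -0.092  0.042] ztop 0.061 rng [0.108 0.096 0.042]
side clip 0.59 [225, 136, 59, 36] med [ 0.547 -0.096  0.042] ztop 0.061 rng [0.111 0.103 0.042]
side marker 0.83 [302, 282, 16, 27] med [0.439 0.264 0.02 ] ztop 0.049 rng [0.02  0.016 0.045]
side marker 0.75 [343, 290, 17, 20] med [0.374 0.267 0.016] ztop 0.037 rng [0.017 0.012 0.034]
side marker 0.66 [278, 252, 15, 22] med [0.477 0.196 0.015] ztop 0.037 rng [0.015 0.019 0.037]
side jar 0.9 [206, 289, 34, 42] med [0.562 0.309 0.048] ztop 0.056 rng [0.037 0.035 0.05 ]
side jar 0.3 [221, 134, 59, 38] med [ 0.545 -0.094  0.041] ztop 0.061 rng [0.11  0.095 0.042]
side pot 0.78 [302, 329, 37, 54] med [0.428 0.352 0.027] ztop 0.044 rng [0.041 0.043 0.043]
side hub 0.68 [225, 131, 58, 43] med [ 0.546 -0.099  0.041] ztop 0.061 rng [0.112 0.097 0.042]
wrist pot 0.86 [190, 336, 23, 17] med [0.414 0.374 0.017] ztop 0.037 rng [0.021 0.021 0.036]
```

View pics/a.png

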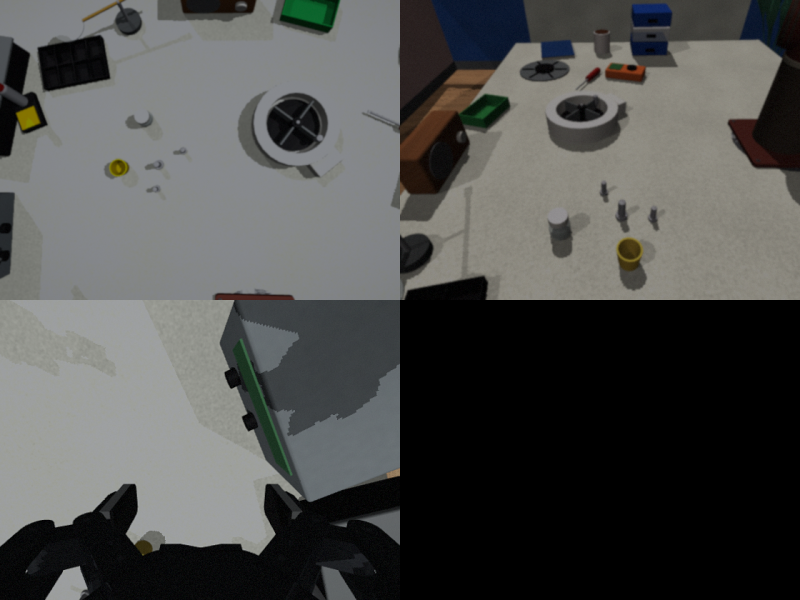

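The montage shows the casing with four vanes at top-view px about (413,175). There are three steel posts, at side-view px (310,295), (351,300) and (285,263). The first is about 49 mm tall and the others about 37 mm, so the first (top-view px (221,230)) fits the description. I'll confirm it in an enlarged crop and measure the axis, clip and marker accurately.

```bash
cat > m.py <<'E'
from h import *
from scipy.optimize import least_squares
def circ(P,r):
    f=lambda p:np.hypot(P[:,0]-p[0],P[:,1]-p[1])-r
    s=least_squares(f,np.median(P,0)[:2],loss="soft_l1",f_scale=.002); return s.x,np.std(s.fun)
E
python3 - <<'E'
from m import *
ims={}
for n in ["top","side"]:
    c=capture(n); ims[n]=c
    box=(slice(95,260),slice(335,500)) if n=="top" else (slice(115,215),slice(190,330))
    m=np.zeros((420,560),bool); m[box]=1
    P=cloud(c,m); Z=P[:,2]
    rim=P[(abs(Z-.055)<.006)]; 
    # iterate: rim centre by robust fit of outer/inner edges -> centroid-free fit: mean radius band
    ctr=np.median(rim[:,:2],0)
    for _ in range(15):
        r=np.hypot(*(rim[:,:2]-ctr).T); q=rim[(r>.07)&(r<.118)]
        f=lambda p:np.clip(np.abs(np.hypot(q[:,0]-p[0],q[:,1]-p[1])-.094)-.015,0,None)
        ctr=least_squares(f,ctr).x
    print(n,"rim ctr",ctr,"z",np.median(q[:,2]),len(q))
    hi=P[(Z>.0615)&(Z<.08)&(np.hypot(*(P[:,:2]-ctr).T)<.078)]
    print(" hi pts",len(hi),np.round(np.median(hi,0),4) if len(hi) else None)
    d=P[:,:2]-ctr; hub=P[(np.hypot(*d.T)<.02)&(Z>.057)]; print(" hub",hub.mean(0))
    v=P[(Z>.050)&(Z<.0615)&(np.hypot(*d.T)>.02)&(np.hypot(*d.T)<.068)]; dd=v[:,:2]-ctr
    a=np.arctan2(dd[:,1],dd[:,0]); print(" vane angle mod90 deg",np.degrees(np.angle(np.mean(np.exp(4j*a)))/4))
    for r in trace(c,"marker")[:4]:
        P=cloud(c,r["region"]); T=P[P[:,2]>np.percentile(P[:,2],97)-.004]
        s,e=circ(P[P[:,2]>.011],.008); print(" marker",round(r["p"],2),r["rect"],np.round(s,4),round(e,4),"top",np.round(T.mean(0),4))
t,s=ims["top"]["frame"],ims["side"]["frame"]
A=cv2.resize(t[100:260,340:500],(400,400),interpolation=3); B=cv2.resize(t[190:280,190:280],(400,400),interpolation=3)
C=cv2.resize(s[110:210,190:323],(400,300)[:2],interpolation=3)[:200]; C=cv2.resize(s[118:185,200:334],(400,200),interpolation=3); D=cv2.resize(s[250:320,250:390],(400,200),interpolation=3)
cv2.imwrite("pics/b.png",np.vstack([np.hstack([A,B]),np.hstack([C,D])])[:,:,::-1])
E
```

```text
top rim ctr [ 0.54838315 -0.10095257] z 0.05496418242362511 5773
 hi pts 102 [ 0.5125 -0.1517  0.0653]
 hub [ 0.54848753 -0.10134164  0.06035156]
 vane angle mod90 deg -36.94447110984025
 marker 0.65 [253.2, 206.8, 11.1, 11.8] [0.4832 0.1952] 0.0029 top [0.4781 0.1923 0.0363]
 marker 0.63 [216.3, 260.5, 7.6, 11.9] [0.3682 0.2635] 0.0027 top [0.3746 0.2634 0.0361]
side rim ctr [ 0.54790158 -0.09995492] z 0.05455872640990461 2428
 hi pts 40 [ 0.511  -0.1499  0.065 ]
 hub [ 0.54750889 -0.09871565  0.05981017]
 vane angle mod90 deg -36.8674129792568
 marker 0.88 [299.0, 280.0, 19.8, 29.1] [0.4391 0.2578] 0.0018 top [0.4393 0.2604 0.0478]
 marker 0.63 [341.6, 286.9, 20.2, 22.6] [0.3726 0.2602] 0.0021 top [0.3742 0.2643 0.0358]
```

View pics/b.png

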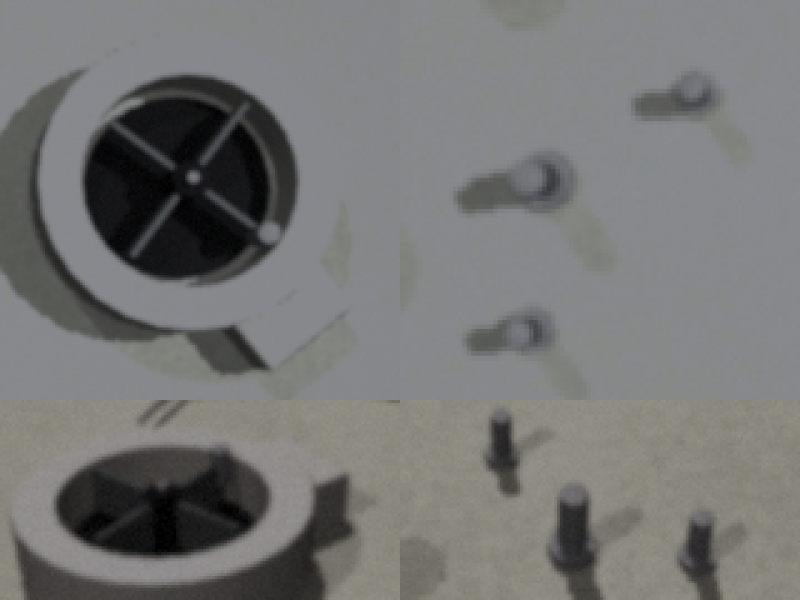

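The crop shows the white clip at top px about (448,193) on the vane, at about -127° in world. The tall, wide marker is at (0.439, 0.258), z 48 mm. The 36 mm posts at (0.374, 0.264) and (0.478, 0.193) are look-alikes. Axis at (0.548, -0.1005). Next I'll go to the sector at about 85°, which I can sweep clockwise furthest.

servo_tool:
  targets:
    - [0,-0.037,-0.031,0,0]
    - [0,-0.037,-0.031,0,0]
    - [0,-0.037,-0.031,0,0]
    - [0,-0.037,-0.031,0,0]
    - [0,-0.037,-0.031,0,0]
    - [0,-0.037,-0.031,0,0]
    - [0,-0.037,-0.031,0,0]

```text
time: 2.28
ee_pos: [0.4068, 0.2603, 0.2506]
tool_rot: [[-0.908, 0.419, 0.001], [0.419, 0.908, 0.0], [-0.001, 0.001, -1.0]]
ft_force: [0.3, -1.1, 0.5]
grip_width: -0.0
grip_force: 0.0
```

servo_tool:
  targets:
    - [0,-0.037,-0.031,0.01,0]
    - [0,-0.037,-0.031,0.015,0]
    - [0,-0.037,-0.031,0.015,0]
    - [0,-0.037,-0.031,0.015,0]
    - [0,-0.037,-0.031,0.015,0]
    - [0,-0.037,-0.031,0.015,0]
    - [0,-0.037,-0.031,0.015,0]
    - [0,0,0,0,-0.173]
    - [0,0,0,0,-0.173]

```text
time: 3.4
ee_pos: [0.5503, -0.0448, 0.1498]
tool_rot: [[-0.997, 0.083, -0.001], [0.083, 0.997, 0.0], [0.001, 0.0, -1.0]]
ft_force: [0.4, -0.8, 0.7]
grip_width: 0.0001
grip_force: 0.0
```

```bash
cat > to.py <<'E'
from m import *
import sys
# usage: to.py x y z yaw_deg : remaining shift in tool axes and twist
def rem(x,y,z,yaw):
    s=observe(); R=np.array(s["tool_rot"]); p=np.array(s["ee_pos"]); yw=np.degrees(np.arctan2(R[1,0],R[0,0]))
    print("t",round(s["time"],2),"p",p.round(4),"yaw",yw.round(2),"q",np.round(s["joint_pos"],2),"f",np.round(s["ft_force"],2),"w",round(s["grip_width"],4),"gf",round(float(np.max(s["grip_force"])),1))
    print("tool shift",(R.T@(np.array([x,y,z])-p)).round(4),"twist",np.radians(-(yaw-yw)).round(3))
if len(sys.argv)==5: rem(*map(float,sys.argv[1:]))
E
python3 to.py 0.5524 -0.0505 0.059 175
```

```text
t 3.4 p [ 0.5503 -0.0448  0.1498] yaw 175.26 q [-0.22  0.14  1.81  0.    1.19 -1.71] f [ 0.42 -0.8   0.66] w 0.0001 gf 0.0
tool shift [-0.0026 -0.0055  0.0908] twist 0.004
```

servo_tool:
  targets:
    - [0,-0.0026,-0.0055,0.012,0.004]
    - [0,0,0,0.012,0]
    - [0,0,0,0.012,0]
    - [0,0,0,0.012,0]
    - [0,0,0,0.012,0]
    - [0,0,0,0.012,0]
    - [0,0,0,0.01,0]
    - [0,0,0,0.009,0]
    - [0,0,0,0,0]

```text
time: 4.53
ee_pos: [0.5519, -0.0495, 0.0584]
tool_rot: [[-0.996, 0.091, -0.002], [0.091, 0.996, 0.0], [0.002, 0.0, -1.0]]
ft_force: [-1.0, 0.2, 0.6]
grip_width: 0.0001
grip_force: 0.0
```

servo_tool:
  targets:
    - [0,-0.00305,-0.0001,0,0.061]
    - [0,-0.00305,-0.0001,0,0.061]

```text
time: 4.78
ee_pos: [0.559, -0.0506, 0.0598]
tool_rot: [[-0.977, 0.213, 0.001], [0.213, 0.977, -0.0], [-0.001, -0.0, -1.0]]
ft_force: [0.0, 0.2, -0.2]
grip_width: 0.0001
grip_force: 0.0
```

servo_tool:
  targets:
    - [0,-0.00305,-0.0001,0,0.061]
    - [0,-0.00305,-0.0001,0,0.061]

```text
time: 5.03
ee_pos: [0.5649, -0.0523, 0.0599]
tool_rot: [[-0.944, 0.331, 0.001], [0.331, 0.944, -0.0], [-0.001, 0.0, -1.0]]
ft_force: [-0.2, 1.1, -0.6]
grip_width: -0.0001
grip_force: 0.0
```

servo_tool:
  targets:
    - [0,-0.00305,-0.0001,0,0.061]
    - [0,-0.00305,-0.0001,0,0.061]

```text
time: 5.28
ee_pos: [0.5704, -0.0545, 0.0599]
tool_rot: [[-0.897, 0.443, 0.001], [0.443, 0.897, 0.0], [-0.001, 0.0, -1.0]]
ft_force: [-0.7, 1.0, 1.4]
grip_width: 0.0001
grip_force: 0.5
```

servo_tool:
  targets:
    - [0,-0.00305,-0.0001,0,0.061]
    - [0,-0.00305,-0.0001,0,0.061]

```text
time: 5.52
ee_pos: [0.5758, -0.0574, 0.0599]
tool_rot: [[-0.836, 0.549, 0.001], [0.549, 0.836, 0.0], [-0.001, 0.001, -1.0]]
ft_force: [-0.3, 1.3, -0.3]
grip_width: -0.0003
grip_force: 0.5
```

servo_tool:
  targets:
    - [0,-0.00305,-0.0001,0,0.061]
    - [0,-0.00305,-0.0001,0,0.061]

```text
time: 5.78
ee_pos: [0.5807, -0.061, 0.0599]
tool_rot: [[-0.763, 0.646, 0.001], [0.646, 0.763, 0.0], [-0.0, 0.001, -1.0]]
ft_force: [0.1, 1.5, -1.0]
grip_width: 0.0003
grip_force: 0.5
```

```bash
python3 to.py 0.5524 -0.0505 0.059 175
python3 - <<'E'
from m import *
s=observe();c=capture("top"); P=cloud(c,np.pad(np.ones((165,165),bool),((95,160),(335,60))))
ctr=np.array([.548,-.1005]);d=P[:,:2]-ctr;r=np.hypot(*d.T)
h=P[(P[:,2]>.062)&(P[:,2]<.068)&(r>.055)&(r<.076)]; print(len(h),np.median(h,0))
save(c,"c.png"); cv2.imwrite("pics/c2.png",cv2.resize(c["frame"][100:260,340:500,::-1],(480,480)))
p=np.array(s["ee_pos"])[:2]-ctr; print("r",np.hypot(*p),"th",np.degrees(np.arctan2(p[1],p[0])))
E
```

```text
t 5.78 p [ 0.5807 -0.061   0.0599] yaw 139.73 q [-0.24  0.33  1.78  0.    1.03 -1.11] f [ 0.05  1.53 -0.99] w 0.0003 gf 0.5
tool shift [ 0.0284 -0.0103  0.0009] twist -0.616
0 [nan nan nan]
r 0.05124939695945193 th 50.39595425207314
  return _methods._mean(a, axis=axis, dtype=dtype,
  ret = um.true_divide(
```

View pics/c2.png

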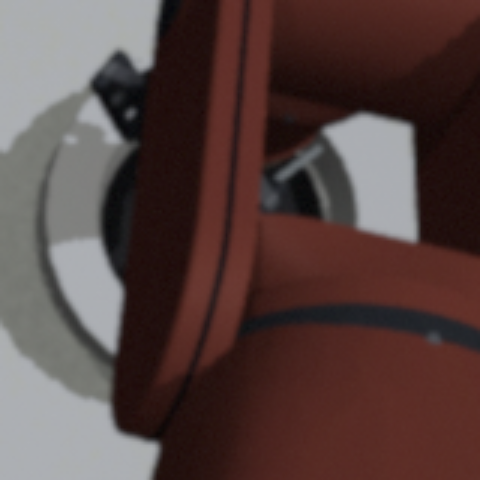

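The arm hides the impeller in this picture. Tangential force is about 1 N, so the vane is being pushed. Continuing the sweep.

servo_tool:
  targets:
    - [0,-0.00305,-0.0001,0,0.061]
    - [0,-0.00305,-0.0001,0,0.061]

```text
time: 6.08
ee_pos: [0.5849, -0.0652, 0.0598]
tool_rot: [[-0.679, 0.734, 0.001], [0.734, 0.679, 0.0], [-0.0, 0.001, -1.0]]
ft_force: [1.3, 2.1, 0.0]
grip_width: 0.0001
grip_force: 0.5
```

servo_tool:
  targets:
    - [0,-0.00305,-0.0001,0,0.061]
    - [0,-0.00305,-0.0001,0,0.061]

```text
time: 6.32
ee_pos: [0.5889, -0.07, 0.0598]
tool_rot: [[-0.585, 0.811, 0.001], [0.811, 0.585, 0.0], [-0.0, 0.001, -1.0]]
ft_force: [1.3, 0.8, -0.1]
grip_width: 0.0002
grip_force: 0.5
```

servo_tool:
  targets:
    - [0,-0.00305,-0.0001,0,0.061]
    - [0,-0.00305,-0.0001,0,0.061]

```text
time: 6.58
ee_pos: [0.5922, -0.0752, 0.0598]
tool_rot: [[-0.482, 0.876, 0.001], [0.876, 0.482, 0.0], [-0.0, 0.001, -1.0]]
ft_force: [0.3, 1.2, 0.4]
grip_width: -0.0001
grip_force: 0.5
```

servo_tool:
  targets:
    - [0,-0.00305,-0.0001,0,0.061]
    - [0,-0.00305,-0.0001,0,0.061]

```text
time: 6.82
ee_pos: [0.5948, -0.0807, 0.0598]
tool_rot: [[-0.372, 0.928, 0.001], [0.928, 0.372, 0.0], [-0.0, 0.001, -1.0]]
ft_force: [0.8, 1.1, 0.6]
grip_width: 0.0005
grip_force: 0.5
```

servo_tool:
  targets:
    - [0,-0.00305,-0.0001,0,0.061]
    - [0,-0.00305,-0.0001,0,0.061]

```text
time: 7.08
ee_pos: [0.5968, -0.0866, 0.0599]
tool_rot: [[-0.256, 0.967, 0.001], [0.967, 0.256, 0.0], [-0.0, 0.001, -1.0]]
ft_force: [0.9, 1.9, -1.4]
grip_width: -0.0001
grip_force: 0.6
```

servo_tool:
  targets:
    - [0,-0.00305,-0.0001,0,0.061]
    - [0,-0.00305,-0.0001,0,0.061]

```text
time: 7.32
ee_pos: [0.598, -0.0926, 0.0599]
tool_rot: [[-0.137, 0.991, 0.001], [0.991, 0.137, 0.0], [-0.0, 0.001, -1.0]]
ft_force: [0.8, 1.5, -0.1]
grip_width: -0.0001
grip_force: 0.6
```

servo_tool:
  targets:
    - [0,-0.00305,-0.0001,0,0.061]
    - [0,-0.00305,-0.0001,0,0.061]

```text
time: 7.58
ee_pos: [0.5985, -0.0987, 0.0599]
tool_rot: [[-0.015, 1.0, 0.002], [1.0, 0.015, -0.0], [-0.0, 0.002, -1.0]]
ft_force: [1.5, -0.4, -0.4]
grip_width: 0.0001
grip_force: 0.6
```

servo_tool:
  targets:
    - [0,-0.00305,-0.0001,0,0.061]
    - [0,-0.00305,-0.0001,0,0.061]

```text
time: 7.82
ee_pos: [0.5983, -0.1048, 0.06]
tool_rot: [[0.107, 0.994, 0.002], [0.994, -0.107, -0.0], [0.0, 0.002, -1.0]]
ft_force: [1.7, 1.0, 0.2]
grip_width: 0.0003
grip_force: 0.6
```

Run:
```python
from m import *
s=observe();ctr=np.array([.548,-.1005])
p=np.array(s["ee_pos"])[:2]-ctr; print("r",np.hypot(*p),"th",np.degrees(np.arctan2(p[1],p[0])))
```

```text
r 0.05046484780289207 th -4.928378432968417
```

servo_tool:
  targets:
    - [0,-0.00305,-0.0001,0,0.061]
    - [0,-0.00305,-0.0001,0,0.061]

```text
time: 8.07
ee_pos: [0.5973, -0.1109, 0.06]
tool_rot: [[0.227, 0.974, 0.002], [0.974, -0.227, -0.0], [0.0, 0.002, -1.0]]
ft_force: [2.1, 0.3, -0.5]
grip_width: -0.0
grip_force: 0.6
```

servo_tool:
  targets:
    - [0,-0.00305,-0.0001,0,0.061]
    - [0,-0.00305,-0.0001,0,0.061]

```text
time: 8.32
ee_pos: [0.5956, -0.1168, 0.06]
tool_rot: [[0.344, 0.939, 0.002], [0.939, -0.344, -0.0], [0.0, 0.002, -1.0]]
ft_force: [1.5, 0.7, -0.8]
grip_width: -0.0004
grip_force: 0.6
```

servo_tool:
  targets:
    - [0,-0.00305,-0.0001,0,0.061]
    - [0,-0.00305,-0.0001,0,0.061]

```text
time: 8.57
ee_pos: [0.5932, -0.1225, 0.0601]
tool_rot: [[0.456, 0.89, 0.002], [0.89, -0.456, -0.001], [0.0, 0.002, -1.0]]
ft_force: [1.5, 0.5, -0.5]
grip_width: 0.0002
grip_force: 0.6
```

servo_tool:
  targets:
    - [0,-0.00305,-0.0001,0,0.061]
    - [0,-0.00305,-0.0001,0,0.061]

```text
time: 8.82
ee_pos: [0.59, -0.1278, 0.0601]
tool_rot: [[0.56, 0.828, 0.002], [0.828, -0.56, -0.001], [0.001, 0.002, -1.0]]
ft_force: [0.5, -0.2, 0.6]
grip_width: -0.0002
grip_force: 0.6
```

servo_tool:
  targets:
    - [0,-0.00305,-0.0001,0,0.061]
    - [0,-0.00305,-0.0001,0,0.061]

```text
time: 9.07
ee_pos: [0.5863, -0.1327, 0.0601]
tool_rot: [[0.657, 0.754, 0.002], [0.754, -0.657, -0.001], [0.001, 0.002, -1.0]]
ft_force: [1.5, 0.2, 0.1]
grip_width: -0.0002
grip_force: 0.6
```

servo_tool:
  targets:
    - [0,-0.00305,-0.0001,0,0.061]
    - [0,-0.00305,-0.0001,0,0.061]

```text
time: 9.32
ee_pos: [0.582, -0.137, 0.0601]
tool_rot: [[0.744, 0.668, 0.002], [0.668, -0.744, -0.001], [0.001, 0.002, -1.0]]
ft_force: [1.8, 0.4, -0.1]
grip_width: 0.0001
grip_force: 0.6
```

servo_tool:
  targets:
    - [0,-0.00305,-0.0001,0,0.061]
    - [0,-0.00305,-0.0001,0,0.061]

```text
time: 9.57
ee_pos: [0.5772, -0.1409, 0.0601]
tool_rot: [[0.82, 0.573, 0.002], [0.573, -0.82, -0.001], [0.001, 0.002, -1.0]]
ft_force: [0.9, -0.6, -0.5]
grip_width: -0.0001
grip_force: 0.6
```

servo_tool:
  targets:
    - [0,-0.00305,-0.0001,0,0.061]
    - [0,-0.00305,-0.0001,0,0.061]

```text
time: 9.82
ee_pos: [0.572, -0.1442, 0.0601]
tool_rot: [[0.883, 0.469, 0.002], [0.469, -0.883, -0.001], [0.001, 0.002, -1.0]]
ft_force: [1.0, -0.9, 1.0]
grip_width: 0.0001
grip_force: 0.6
```

servo_tool:
  targets:
    - [0,-0.00305,-0.0001,0,0.061]
    - [0,-0.00305,-0.0001,0,0.061]

```text
time: 10.07
ee_pos: [0.5664, -0.1467, 0.0601]
tool_rot: [[0.934, 0.358, 0.002], [0.358, -0.934, -0.001], [0.002, 0.002, -1.0]]
ft_force: [1.3, -1.1, 0.4]
grip_width: 0.0
grip_force: 0.6
```

servo_tool:
  targets:
    - [0,-0.00305,-0.0001,0,0.061]
    - [0,-0.00305,-0.0001,0,0.061]

```text
time: 10.32
ee_pos: [0.5606, -0.1485, 0.0601]
tool_rot: [[0.97, 0.241, 0.002], [0.241, -0.97, -0.001], [0.002, 0.002, -1.0]]
ft_force: [0.9, -1.1, 0.2]
grip_width: -0.0001
grip_force: 0.6
```

Run:
```python
from m import *
s=observe();ctr=np.array([.548,-.1005])
p=np.array(s["ee_pos"])[:2]-ctr; print("r",np.hypot(*p),"th",np.degrees(np.arctan2(p[1],p[0])),s["joint_pos"])
```

```text
r 0.04966526993444282 th -75.33355579938979 [-3.94847472e-01  3.23572463e-01  1.78674781e+00 -3.04738233e-04
  1.02895279e+00  9.32414073e-01]
```

servo_tool:
  targets:
    - [0,-0.00305,-0.0001,0,0.061]
    - [0,-0.00305,-0.0001,0,0.061]

```text
time: 10.58
ee_pos: [0.5545, -0.1496, 0.0601]
tool_rot: [[0.993, 0.121, 0.002], [0.121, -0.993, -0.001], [0.002, 0.001, -1.0]]
ft_force: [0.5, -0.8, -0.4]
grip_width: -0.0
grip_force: 0.6
```

servo_tool:
  targets:
    - [0,-0.00305,-0.0001,0,0.061]
    - [0,-0.00305,-0.0001,0,0.061]

```text
time: 10.82
ee_pos: [0.5484, -0.15, 0.0601]
tool_rot: [[1.0, -0.0, 0.002], [-0.0, -1.0, -0.001], [0.002, 0.001, -1.0]]
ft_force: [1.7, -0.9, -0.8]
grip_width: 0.0
grip_force: 0.6
```

servo_tool:
  targets:
    - [0,-0.00305,-0.0001,0,0.061]
    - [0,-0.00305,-0.0001,0,0.061]

```text
time: 11.08
ee_pos: [0.5424, -0.1495, 0.0601]
tool_rot: [[0.993, -0.122, 0.002], [-0.122, -0.993, -0.001], [0.002, 0.001, -1.0]]
ft_force: [0.9, -0.3, 0.1]
grip_width: -0.0
grip_force: 0.6
```

servo_tool:
  targets:
    - [0,-0.00305,-0.0001,0,0.061]
    - [0,-0.00305,-0.0001,0,0.061]

```text
time: 11.32
ee_pos: [0.5364, -0.1483, 0.0601]
tool_rot: [[0.97, -0.242, 0.002], [-0.242, -0.97, -0.001], [0.002, 0.0, -1.0]]
ft_force: [0.9, 0.2, -0.1]
grip_width: 0.0004
grip_force: 0.6
```

servo_tool:
  targets:
    - [0,-0.00305,-0.0001,0,0.061]
    - [0,-0.00305,-0.0001,0,0.061]

```text
time: 11.58
ee_pos: [0.5306, -0.1464, 0.0601]
tool_rot: [[0.934, -0.358, 0.002], [-0.358, -0.934, -0.001], [0.002, 0.0, -1.0]]
ft_force: [0.6, 0.9, -0.2]
grip_width: -0.0003
grip_force: 0.5
```

servo_tool:
  targets:
    - [0,-0.00305,-0.0001,0,0.061]
    - [0,-0.00305,-0.0001,0,0.061]

```text
time: 11.82
ee_pos: [0.5251, -0.1439, 0.0601]
tool_rot: [[0.883, -0.469, 0.002], [-0.469, -0.883, -0.001], [0.002, -0.0, -1.0]]
ft_force: [1.2, 0.2, 0.1]
grip_width: -0.0002
grip_force: 0.5
```

servo_tool:
  targets:
    - [0,-0.00305,-0.0001,0,0.061]
    - [0,-0.00305,-0.0001,0,0.061]

```text
time: 12.08
ee_pos: [0.5199, -0.1407, 0.0601]
tool_rot: [[0.819, -0.573, 0.002], [-0.573, -0.819, -0.001], [0.002, -0.0, -1.0]]
ft_force: [1.3, -0.7, 0.5]
grip_width: -0.0002
grip_force: 0.5
```

servo_tool:
  targets:
    - [0,-0.00305,-0.0001,0,0.061]
    - [0,-0.00305,-0.0001,0,0.061]

```text
time: 12.32
ee_pos: [0.5152, -0.137, 0.0601]
tool_rot: [[0.744, -0.669, 0.002], [-0.669, -0.744, -0.001], [0.002, -0.001, -1.0]]
ft_force: [1.4, -0.8, -0.1]
grip_width: 0.0001
grip_force: 0.5
```

servo_tool:
  targets:
    - [0,-0.00305,-0.0001,0,0.061]
    - [0,-0.00305,-0.0001,0,0.061]

```text
time: 12.58
ee_pos: [0.5109, -0.1326, 0.0602]
tool_rot: [[0.657, -0.754, 0.002], [-0.754, -0.657, -0.001], [0.002, -0.001, -1.0]]
ft_force: [1.7, -0.6, 0.5]
grip_width: -0.0002
grip_force: 0.5
```

servo_tool:
  targets:
    - [0,-0.00305,-0.0001,0,0.061]
    - [0,-0.00305,-0.0001,0,0.061]

```text
time: 12.82
ee_pos: [0.5072, -0.1278, 0.0602]
tool_rot: [[0.56, -0.828, 0.002], [-0.828, -0.56, -0.001], [0.002, -0.001, -1.0]]
ft_force: [1.2, -0.6, 0.1]
grip_width: 0.0002
grip_force: 0.5
```

Run:
```python
from m import *
s=observe();ctr=np.array([.548,-.1005])
p=np.array(s["ee_pos"])[:2]-ctr; print("r",np.hypot(*p),"th",np.degrees(np.arctan2(p[1],p[0])),s["joint_pos"])
```

```text
r 0.0491219015995072 th -146.21403548567073 [-3.97608375e-01  2.03296876e-01  1.93630584e+00 -2.27721218e-04
  9.99570338e-01  2.14962978e+00]
```

servo_tool:
  targets:
    - [0,-0.00305,-0.0001,0,0.061]
    - [0,-0.00305,-0.0001,0,0.061]

```text
time: 13.08
ee_pos: [0.5041, -0.1226, 0.0602]
tool_rot: [[0.455, -0.89, 0.002], [-0.89, -0.455, -0.001], [0.002, -0.001, -1.0]]
ft_force: [0.3, -0.8, 0.2]
grip_width: 0.0001
grip_force: 0.5
```

servo_tool:
  targets:
    - [0,-0.00305,-0.0001,0,0.061]
    - [0,-0.00305,-0.0001,0,0.061]

```text
time: 13.32
ee_pos: [0.502, -0.1181, 0.0603]
tool_rot: [[0.344, -0.939, 0.003], [-0.939, -0.344, -0.003], [0.004, -0.002, -1.0]]
ft_force: [2.2, -8.2, -1.9]
grip_width: 0.0001
grip_force: 4.0
```

servo_tool:
  targets:
    - [0,0.003,0,0,0]
    - [0,0,0,-0.03,0]
    - [0,0,0,-0.06,-0.1]
    - [0,0,0.04,-0.06,-0.18]
    - [0,0,0.04,-0.02,-0.18]

```text
time: 13.95
ee_pos: [0.4394, -0.1589, 0.2256]
tool_rot: [[0.732, -0.682, 0.006], [-0.681, -0.732, -0.003], [0.006, -0.002, -1.0]]
ft_force: [-0.5, -0.6, 0.8]
grip_width: 0.0001
grip_force: 0.0
```

```bash
cat > look.py <<'E'
from m import *
import sys
ctr=np.array([.548,-.1005]); ims=[]
for n in ["top","side","wrist"]:
    s=observe(); c=capture(n); ims.append(cv2.resize(c["frame"],(400,300)))
    P=cloud(c,np.ones((420,560),bool),s); d=P[:,:2]-ctr; r=np.hypot(*d.T)
    h=P[(P[:,2]>.062)&(P[:,2]<.069)&(r>.054)&(r<.078)]
    v=(P[:,2]>.050)&(P[:,2]<.0615)&(r>.025)&(r<.055); a=np.arctan2(d[v,1],d[v,0])
    if len(h)>3: m=np.median(h,0); print(n,"clip",len(h),m.round(4),np.degrees(np.arctan2(*(m[:2]-ctr)[::-1])).round(1))
    if v.sum()>10: print(n,"vanes mod90",v.sum(),np.degrees(np.angle(np.mean(np.exp(4j*a)))/4).round(2))
    hub=P[(r<.017)&(P[:,2]>.057)&(P[:,2]<.064)]; 
    if len(hub): print(n," hub",len(hub),hub.mean(0).round(4))
ims.append(ims[0]*0)
cv2.imwrite("pics/"+sys.argv[1],np.vstack([np.hstack(ims[:2]),np.hstack(ims[2:])])[:,:,::-1])
s=observe(); print(s["time"],s["ee_pos"],s["joint_pos"])
E
python3 look.py d.png
```

```text
top clip 61 [ 0.6144 -0.0989  0.0658] 1.4
top vanes mod90 191 2.44
top  hub 167 [ 0.548  -0.1015  0.0599]
side clip 30 [ 0.6137 -0.0966  0.0653] 3.4
side vanes mod90 114 2.35
side  hub 69 [ 0.5478 -0.0978  0.0596]
wrist clip 290 [ 0.6137 -0.1007  0.0658] -0.2
wrist vanes mod90 713 1.98
wrist  hub 604 [ 0.5476 -0.1039  0.0599]
14.1 [ 0.4384418  -0.15924404  0.22326014] [-5.17849828e-01 -1.49717021e-01  1.95830073e+00  2.27500165e-04
  1.32909791e+00  1.81359334e+00]
```

View pics/d.png

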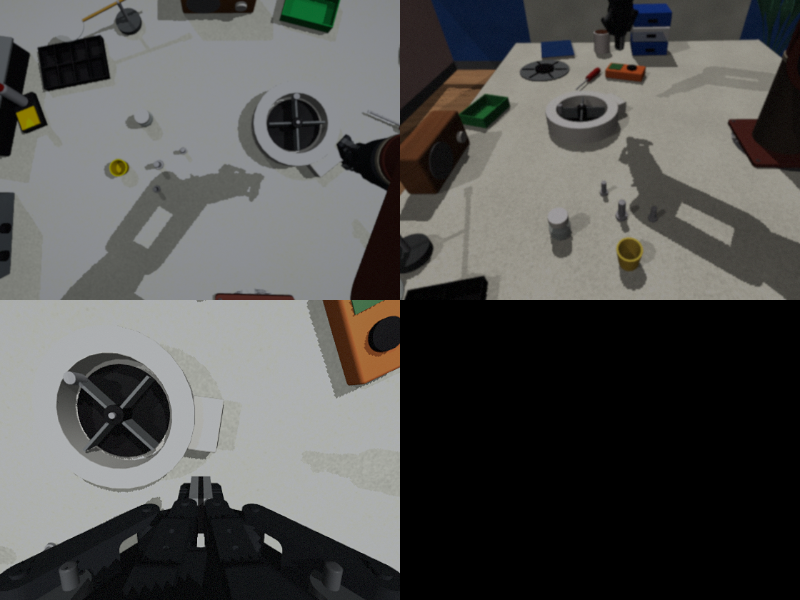

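The wrist view (px about (68,378) in the montage) and the top view show the clip at world angle about 2°. The 8.4 N reading came there, while 7° earlier it was only about 1 N. I'll re-enter behind the vane at 92° and feel through the spot in fine steps.

```bash
python3 to.py 0.5253 -0.0559 0.12 27
```

```text
t 14.1 p [ 0.4384 -0.1592  0.2233] yaw -43.59 q [-0.52 -0.15  1.96  0.    1.33  1.81] f [-0.77 -0.03 -0.14] w 0.0001 gf 0.0
tool shift [-0.0087 -0.1346  0.1034] twist -1.232
```

servo_tool:
  targets:
    - [0,-0.002,-0.0335,0,0]
    - [0,-0.002,-0.0335,0,0]
    - [0,-0.002,-0.0335,0,0]
    - [0,-0.0027,-0.034,0,0]
    - [0,0,0,0.02,-0.176]
    - [0,0,0,0.02,-0.176]
    - [0,0,0,0.02,-0.176]
    - [0,0,0,0.02,-0.176]
    - [0,0,0,0.01,-0.176]
    - [0,0,0,0.01,-0.176]

```text
time: 15.35
ee_pos: [0.5242, -0.0535, 0.1194]
tool_rot: [[0.955, 0.297, -0.002], [0.297, -0.955, 0.001], [-0.002, -0.002, -1.0]]
ft_force: [0.4, -0.1, 0.6]
grip_width: 0.0001
grip_force: 0.0
```

servo_tool:
  targets:
    - [0,0,0,0.003,-0.176]
    - [0,0,0,0,0]

```text
time: 15.6
ee_pos: [0.524, -0.0536, 0.1168]
tool_rot: [[0.891, 0.454, -0.003], [0.454, -0.891, 0.001], [-0.002, -0.002, -1.0]]
ft_force: [0.3, -0.0, 0.8]
grip_width: 0.0001
grip_force: 0.0
```

```bash
python3 to.py 0.5253 -0.0559 0.059 27
```

```text
t 15.6 p [ 0.524  -0.0536  0.1168] yaw 26.98 q [-0.25  0.13  1.9   0.    1.12  0.85] f [ 0.28 -0.04  0.8 ] w 0.0001 gf 0.0
tool shift [0.0002 0.0027 0.0578] twist -0.0
```

servo_tool:
  targets:
    - [0,0.0002,0.0027,0.012,0]
    - [0,0,0,0.012,0]
    - [0,0,0,0.012,0]
    - [0,0,0,0.012,0]
    - [0,0,0,0.01,0]
    - [0,0.0025,0.0001,0,0.05]
    - [0,0.0025,0.0001,0,0.05]

```text
time: 16.48
ee_pos: [0.5305, -0.0548, 0.0597]
tool_rot: [[0.932, 0.362, -0.0], [0.362, -0.932, 0.0], [-0.0, -0.0, -1.0]]
ft_force: [0.3, 0.3, -0.3]
grip_width: -0.0
grip_force: 0.0
```

servo_tool:
  targets:
    - [0,0.0015,0,0,0.03]
    - [0,0,0,0,0]

```text
time: 16.73
ee_pos: [0.532, -0.0543, 0.0601]
tool_rot: [[0.942, 0.336, -0.0], [0.336, -0.942, 0.0], [-0.0, -0.0, -1.0]]
ft_force: [0.4, -0.2, -0.4]
grip_width: 0.0001
grip_force: 0.0
```

servo_tool:
  targets:
    - [0,0.0015,0,0,0.03]

```text
time: 16.85
ee_pos: [0.5327, -0.0538, 0.06]
tool_rot: [[0.952, 0.307, -0.002], [0.307, -0.952, 0.0], [-0.002, -0.001, -1.0]]
ft_force: [-4.3, -0.7, 2.0]
grip_width: 0.0
grip_force: 2.2
```

servo_tool:
  targets:
    - [0,0.0015,0,0,0.03]

```text
time: 16.98
ee_pos: [0.5331, -0.0534, 0.0599]
tool_rot: [[0.961, 0.277, -0.004], [0.277, -0.961, 0.0], [-0.004, -0.001, -1.0]]
ft_force: [-9.2, -1.8, 6.1]
grip_width: -0.0002
grip_force: 4.5
```

servo_tool:
  targets:
    - [0,0.0015,0,0,0.03]

```text
time: 17.1
ee_pos: [0.534, -0.053, 0.0598]
tool_rot: [[0.969, 0.249, -0.006], [0.249, -0.969, 0.0], [-0.005, -0.001, -1.0]]
ft_force: [-9.7, -1.8, 8.3]
grip_width: 0.0002
grip_force: 5.1
```

servo_tool:
  targets:
    - [0,0.0015,0,0,0.03]

```text
time: 17.23
ee_pos: [0.5353, -0.0525, 0.0598]
tool_rot: [[0.976, 0.219, -0.006], [0.219, -0.976, 0.0], [-0.006, -0.002, -1.0]]
ft_force: [-10.0, -0.8, 7.5]
grip_width: 0.0
grip_force: 5.2
```

servo_tool:
  targets:
    - [0,0.0015,0,0,0.03]

```text
time: 17.35
ee_pos: [0.5369, -0.0522, 0.0598]
tool_rot: [[0.982, 0.19, -0.006], [0.19, -0.982, 0.0], [-0.006, -0.001, -1.0]]
ft_force: [-9.2, -0.2, 7.1]
grip_width: 0.0002
grip_force: 4.6
```

servo_tool:
  targets:
    - [0,0.0015,0,0,0.03]

```text
time: 17.48
ee_pos: [0.5389, -0.0519, 0.0599]
tool_rot: [[0.987, 0.16, -0.004], [0.16, -0.987, 0.0], [-0.004, -0.001, -1.0]]
ft_force: [-6.0, 0.2, 3.2]
grip_width: -0.0002
grip_force: 3.0
```

servo_tool:
  targets:
    - [0,0.0015,0,0,0.03]

```text
time: 17.6
ee_pos: [0.5415, -0.0517, 0.0601]
tool_rot: [[0.991, 0.13, -0.001], [0.13, -0.991, 0.0], [-0.001, -0.0, -1.0]]
ft_force: [-1.9, -1.5, 1.3]
grip_width: 0.0002
grip_force: 0.9
```

servo_tool:
  targets:
    - [0,0.0015,0,0,0.03]

```text
time: 17.73
ee_pos: [0.5438, -0.0515, 0.0603]
tool_rot: [[0.995, 0.101, 0.0], [0.101, -0.995, -0.0], [0.0, 0.0, -1.0]]
ft_force: [-1.5, -0.3, -0.4]
grip_width: -0.0001
grip_force: 0.5
```

servo_tool:
  targets:
    - [0,0.0015,0,0,0.03]

```text
time: 17.85
ee_pos: [0.5454, -0.0514, 0.0603]
tool_rot: [[0.997, 0.071, 0.0], [0.071, -0.997, -0.0], [0.0, 0.0, -1.0]]
ft_force: [-0.9, -0.5, -0.0]
grip_width: -0.0
grip_force: 0.5
```

```bash
python3 look.py e.png
```

```text
top vanes mod90 39 -12.06
side clip 60 [ 0.5553 -0.046   0.0656] 82.4
side vanes mod90 91 -13.19
side  hub 4 [ 0.5346 -0.0972  0.0587]
wrist clip 1685 [ 0.6124 -0.116   0.0658] -13.5
wrist vanes mod90 2866 -13.03
wrist  hub 2005 [ 0.5514 -0.1019  0.0599]
18.0 [ 0.54548855 -0.05132575  0.06035212] [-2.37836607e-01  2.57299076e-01  1.87022664e+00  1.36781028e-04
  1.01348292e+00  1.26015790e+00]
```

The rub rises to 10 N and fades again by clip angle about -9°. Wrist camera now shows the clip at -13°. The middle comes out at about -0.9°, so I'll push back counter-clockwise with the vane on the other side of the sector.

servo_tool:
  targets:
    - [0,-0.005,0.00025,0,-0.1]
    - [0,-0.005,0.00025,0,-0.1]
    - [0,-0.005,0.00025,0,-0.1]
    - [0,-0.005,0.00025,0,-0.1]
    - [0,-0.005,0.00025,0,-0.1]
    - [0,-0.005,0.00025,0,-0.1]
    - [0,-0.005,0.00025,0,-0.1]
    - [0,-0.005,0.00025,0,-0.1]
    - [0,-0.005,0.00025,0,-0.1]
    - [0,-0.0025,0,0,-0.05]

```text
time: 19.25
ee_pos: [0.5064, -0.0753, 0.0606]
tool_rot: [[0.519, 0.855, 0.001], [0.855, -0.519, -0.0], [0.0, 0.001, -1.0]]
ft_force: [0.1, 0.2, 1.2]
grip_width: -0.0001
grip_force: 0.0
```

servo_tool:
  targets:
    - [0,-0.0015,0,0,-0.03]
    - [0,-0.0015,0,0,-0.03]

```text
time: 19.5
ee_pos: [0.5047, -0.0778, 0.0605]
tool_rot: [[0.468, 0.884, 0.001], [0.884, -0.468, -0.0], [0.0, 0.001, -1.0]]
ft_force: [0.7, 1.5, 0.4]
grip_width: 0.0001
grip_force: 0.6
```

servo_tool:
  targets:
    - [0,-0.0015,0,0,-0.03]

```text
time: 19.62
ee_pos: [0.504, -0.079, 0.0604]
tool_rot: [[0.441, 0.898, 0.001], [0.898, -0.441, 0.0], [0.0, 0.0, -1.0]]
ft_force: [0.8, 1.8, 0.4]
grip_width: 0.0001
grip_force: 0.5
```

servo_tool:
  targets:
    - [0,-0.0015,0,0,-0.03]

```text
time: 19.75
ee_pos: [0.5033, -0.0804, 0.0604]
tool_rot: [[0.413, 0.911, 0.0], [0.911, -0.413, 0.0], [0.0, 0.0, -1.0]]
ft_force: [0.8, 0.5, -0.3]
grip_width: 0.0002
grip_force: 0.5
```

servo_tool:
  targets:
    - [0,-0.0015,0,0,-0.03]

```text
time: 19.88
ee_pos: [0.5027, -0.0815, 0.0604]
tool_rot: [[0.386, 0.923, 0.001], [0.923, -0.386, 0.001], [0.001, 0.0, -1.0]]
ft_force: [1.7, 3.7, 0.6]
grip_width: -0.0005
grip_force: 2.0
```

```bash
python3 look.py f.png
python3 - <<'E'
from m import *
s=observe();ctr=np.array([.548,-.1005])
p=np.array(s["ee_pos"])[:2]-ctr; print("r",np.hypot(*p),"th",np.degrees(np.arctan2(p[1],p[0])),s["ft_force"])
E
```

```text
top clip 40 [ 0.614  -0.1078  0.0656] -6.3
top vanes mod90 53 -10.23
top  hub 3 [ 0.5531 -0.0893  0.0588]
side clip 51 [ 0.607  -0.1038  0.0651] -3.2
side vanes mod90 115 -13.32
side  hub 66 [ 0.5478 -0.0977  0.0597]
wrist clip 1183 [ 0.6107 -0.1091  0.0656] -7.8
wrist vanes mod90 2278 -11.8
wrist  hub 1905 [ 0.5493 -0.099   0.0598]
20.025 [ 0.50267555 -0.08153909  0.06040159] [-3.16130202e-01  1.74250963e-01  1.97000034e+00  6.75957110e-04
  9.97024104e-01  8.15652806e-02]
r 0.0491306598784778 th 157.29861436928041 [1.61526945 2.85408015 0.37425917]
```

servo_tool:
  targets:
    - [0,-0.0015,0,0,-0.03]

```text
time: 20.15
ee_pos: [0.5021, -0.0825, 0.0604]
tool_rot: [[0.359, 0.933, 0.0], [0.933, -0.359, 0.001], [0.001, 0.0, -1.0]]
ft_force: [2.0, 6.3, 1.5]
grip_width: 0.0001
grip_force: 3.5
```

servo_tool:
  targets:
    - [0,-0.0015,0,0,-0.03]

```text
time: 20.27
ee_pos: [0.5016, -0.0835, 0.0604]
tool_rot: [[0.33, 0.944, 0.001], [0.944, -0.33, 0.002], [0.002, -0.0, -1.0]]
ft_force: [2.5, 8.0, 1.2]
grip_width: 0.0
grip_force: 4.4
```

servo_tool:
  targets:
    - [0,-0.0015,0,0,-0.03]

```text
time: 20.4
ee_pos: [0.5011, -0.0846, 0.0604]
tool_rot: [[0.302, 0.953, 0.001], [0.953, -0.302, 0.002], [0.003, -0.0, -1.0]]
ft_force: [2.8, 10.3, 1.9]
grip_width: -0.0001
grip_force: 4.9
```

servo_tool:
  targets:
    - [0,-0.0015,0,0,-0.03]

```text
time: 20.52
ee_pos: [0.5006, -0.0858, 0.0604]
tool_rot: [[0.273, 0.962, 0.0], [0.962, -0.273, 0.003], [0.003, -0.0, -1.0]]
ft_force: [2.4, 9.8, 2.3]
grip_width: -0.0001
grip_force: 5.0
```

```bash
python3 look.py g.png
python3 - <<'E'
from m import *
s=observe();ctr=np.array([.548,-.1005])
p=np.array(s["ee_pos"])[:2]-ctr; print("r",np.hypot(*p),"th",np.degrees(np.arctan2(p[1],p[0])),s["ft_force"])
E
```

```text
top clip 67 [ 0.614  -0.1059  0.0655] -4.7
top vanes mod90 99 -5.96
top  hub 35 [ 0.5548 -0.0946  0.0599]
side clip 55 [ 0.6099 -0.0973  0.0653] 2.9
side vanes mod90 120 -7.77
side  hub 69 [ 0.5478 -0.0983  0.0597]
wrist clip 1178 [ 0.6108 -0.1037  0.0656] -2.9
wrist vanes mod90 2294 -6.52
wrist  hub 1801 [ 0.5491 -0.0985  0.0598]
20.675 [ 0.50058711 -0.0859982   0.06035696] [-0.32697272  0.17174951  1.97301781  0.00278037  0.99726875 -0.05121097]
r 0.04958108655515377 th 162.99312067021646 [2.35732654 7.62962985 1.68251339]
```

servo_tool:
  targets:
    - [0,0.002,0,0,0]
    - [0,0.004,0,0,0]
    - [0,0,0,-0.03,0]
    - [0,0,0,-0.05,0]
    - [0,0,-0.03,-0.05,0]
    - [0,-0.03,-0.04,-0.03,0]
    - [0,-0.03,0,0,0]
    - [0,0,0,0,0]

```text
time: 21.68
ee_pos: [0.4178, -0.1217, 0.2211]
tool_rot: [[0.277, 0.961, 0.001], [0.961, -0.277, -0.002], [-0.001, 0.002, -1.0]]
ft_force: [-0.6, -0.2, -0.3]
grip_width: 0.0
grip_force: 0.0
```

```bash
python3 look.py i.png
cat > ang.py <<'E'
from m import *
# vane/clip angle: median clip about median hub, plus vane mean, per camera
for n in ["top","wrist","side"]:
    s=observe(); c=capture(n); P=cloud(c,np.ones((420,560),bool),s); r0=np.hypot(*(P[:,:2]-[.548,-.1005]).T)
    rim=P[(abs(P[:,2]-.055)<.004)&(r0>.07)&(r0<.12)]; q=rim; ctr=np.array([.548,-.1005])
    for _ in range(8):
        r=np.hypot(*(rim[:,:2]-ctr).T); q=rim[(r>.072)&(r<.116)]
        ctr=least_squares(lambda p:np.clip(np.abs(np.hypot(q[:,0]-p[0],q[:,1]-p[1])-.094)-.0155,0,None),ctr).x
    d=P[:,:2]-ctr; r=np.hypot(*d.T); h=P[(P[:,2]>.063)&(P[:,2]<.069)&(r>.055)&(r<.078)]; hub=P[(r<.016)&(abs(P[:,2]-.06)<.0015)].mean(0)
    m=(h[:,:2].max(0)+h[:,:2].min(0))/2; f=lambda o:np.degrees(np.arctan2(*(m-o)[::-1])).round(2)
    v=(P[:,2]>.053)&(P[:,2]<.059)&(r>.022)&(r<.068); a=np.arctan2(d[v,1],d[v,0])
    b=np.arctan2(P[v,1]-hub[1],P[v,0]-hub[0]); g=lambda a:np.degrees(np.angle(np.mean(np.exp(4j*a)))/4).round(2)
    print(n,"ctr",ctr.round(4),"hub",hub[:2].round(4),"clip",m.round(4),"ang rim/hub",f(ctr),f(hub[:2]),"vanes rim/hub",g(a),g(b),v.sum())
E
python3 ang.py
```

```text
top clip 63 [ 0.6142 -0.1058  0.0663] -4.5
top vanes mod90 196 -3.4
top  hub 173 [ 0.548  -0.1017  0.0599]
side clip 30 [ 0.6143 -0.1022  0.0654] -1.4
side vanes mod90 119 -3.41
side  hub 67 [ 0.5478 -0.0982  0.0596]
wrist clip 309 [ 0.6128 -0.1062  0.0656] -5.1
wrist vanes mod90 755 -3.48
wrist  hub 629 [ 0.547  -0.1019  0.0597]
21.825 [ 0.418149  -0.1198276  0.21981  ] [-4.60798404e-01 -2.27027856e-01  2.03078921e+00  2.03527209e-05
  1.33892748e+00 -1.82543485e-01]
top ctr [ 0.5484 -0.1012] hub [ 0.5487 -0.1024] clip [ 0.6149 -0.1063] ang rim/hub -4.35 -3.35 vanes rim/hub -3.28 -3.33 241
wrist ctr [ 0.5471 -0.1026] hub [ 0.5473 -0.1021] clip [ 0.6138 -0.1065] ang rim/hub -3.31 -3.71 vanes rim/hub -3.47 -3.48 1019
side ctr [ 0.5483 -0.1004] hub [ 0.5484 -0.0992] clip [ 0.6149 -0.1045] ang rim/hub -3.44 -4.51 vanes rim/hub -2.96 -2.96 127
```

The clear views agree: clip angle is about -3.4°. The cw and ccw force curves are mirror images about roughly -2.1° (8.4 N at +2.3° cw and at -6.6° ccw; peaks near 0° and -4.5°). So the vane is within about 1.5° of the middle, well inside tolerance. Now the marker.

servo_tool:
  targets:
    - [50,0.0465,-0.006,0,0]
    - [50,0.0465,-0.006,0,0]
    - [50,0.0465,-0.006,0,0]
    - [50,0.0465,-0.006,0,0]
    - [50,0.0465,-0.006,0,0]
    - [50,0.0465,-0.006,0,0]
    - [50,0.0465,-0.006,0,0]
    - [50,0.0465,-0.006,0,0]
    - [50,0.0465,-0.006,0,0]
    - [50,0.0465,-0.006,0,0]

```text
time: 23.22
ee_pos: [0.4877, 0.3457, 0.2195]
tool_rot: [[0.273, 0.962, -0.001], [0.962, -0.273, -0.001], [-0.001, -0.001, -1.0]]
ft_force: [-0.7, 0.1, 0.6]
grip_width: 0.0424
grip_force: 0.0
```

servo_tool:
  targets:
    - [50,0,0,0,-0.17]
    - [50,0,0,0,-0.17]
    - [50,0,0,0,-0.17]
    - [50,0,0,0,-0.17]
    - [50,0,0,0,-0.17]
    - [50,0,0,0,-0.17]
    - [50,0,0,0,-0.17]
    - [50,0,0,0,-0.14]
    - [50,0,0,0,0]

```text
time: 24.35
ee_pos: [0.4877, 0.344, 0.2196]
tool_rot: [[-0.868, 0.496, -0.001], [0.496, 0.868, -0.001], [0.001, -0.001, -1.0]]
ft_force: [0.3, -0.3, 0.9]
grip_width: 0.0424
grip_force: 0.0
```

```bash
python3 ang.py 2>/dev/null
python3 - <<'E'
from m import *
s=observe(); c=capture("wrist")
for r in trace(c,"marker")[:5]:
    P=cloud(c,r["region"],s); T=P[P[:,2]>P[:,2].max()-.006]
    print(round(r["p"],2),np.round(r["rect"]),"top z",np.median(T[:,2]).round(4),"top ctr",((T.max(0)+T.min(0))/2).round(4),T.mean(0).round(4))
P=cloud(c,np.ones((420,560),bool),s); T=P[(np.hypot(*(P[:,:2]-[.439,.258]).T)<.02)&(P[:,2]>.042)&(P[:,2]<.052)]
print("cloud top",len(T),T.mean(0) if len(T) else 0, (T.max(0)+T.min(0))/2 if len(T) else 0)
save(c,"j.png")
E
python3 to.py 0.439 0.258 0.10 150
```

```text
top ctr [ 0.5485 -0.1012] hub [ 0.5487 -0.1022] clip [ 0.6146 -0.1062] ang rim/hub -4.35 -3.51 vanes rim/hub -3.26 -3.34 251
0.92 [150. 132.  28.  15.] top z 0.0356 top ctr [0.3735 0.2631 0.0345] [0.3737 0.2634 0.0354]
0.84 [181. 183.  28.  25.] top z 0.0476 top ctr [0.4387 0.2587 0.0469] [0.4384 0.2594 0.0475]
0.74 [154. 238.  25.  28.] top z 0.0356 top ctr [0.4778 0.1918 0.0341] [0.4775 0.1926 0.0353]
cloud top 197 [0.43855298 0.25924984 0.04722662] [0.43859987 0.25863735 0.04606208]
t 24.55 p [0.488  0.3437 0.22  ] yaw 150.18 q [ 0.48  0.18  1.63 -0.    1.33 -0.57] f [ 0.32  0.16 -0.28] w 0.0427 gf 0.0
tool shift [-1.000e-04 -9.870e-02  1.201e-01] twist 0.003
```

View pics/j.png

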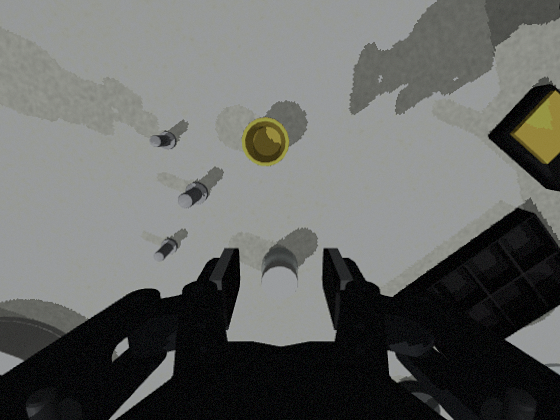

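The wrist picture shows three steel posts. The thicker, 48 mm one at px (193,193) is the marker at (0.4386, 0.2590). The 36 mm look-alikes are at px (164,140) and (167,245). The jar (280,265) and pot (266,142) are clear of the grasp.

servo_tool:
  targets:
    - [50,0.0003,-0.033,0,0]
    - [50,0.0003,-0.033,0,0]
    - [50,0.0003,-0.032,0,0]
    - [50,0,0,0.05,0]
    - [50,0,0,0.05,0]
    - [50,0,0,0.02,0]
    - [50,0,0,0,0]

```text
time: 25.42
ee_pos: [0.4373, 0.2582, 0.0985]
tool_rot: [[-0.868, 0.497, -0.004], [0.497, 0.868, -0.002], [0.003, -0.003, -1.0]]
ft_force: [0.2, 0.2, 0.9]
grip_width: 0.0426
grip_force: 0.0
```

```bash
python3 to.py 0.4386 0.259 0.031 150
```

```text
t 25.43 p [0.4373 0.2582 0.0985] yaw 150.21 q [ 0.38  0.11  1.95 -0.    1.08 -0.67] f [0.21 0.17 0.88] w 0.0426 gf 0.0
tool shift [-0.0009  0.0016  0.0675] twist 0.004
```

servo_tool:
  targets:
    - [50,-0.0009,0.0016,0.025,0]
    - [50,0,0,0.025,0]
    - [50,0,0,0.017,0]
    - [50,0,0,0,0]
    - [8,0,0,0,0]
    - [8,0,0,0,0]
    - [8,0,0,0,0]
    - [8,0,0,0,0]
    - [8,0,0,0,0]
  squeeze: 30

```text
time: 26.55
ee_pos: [0.4415, 0.2602, 0.0346]
tool_rot: [[-0.868, 0.496, 0.002], [0.496, 0.868, 0.001], [-0.001, 0.002, -1.0]]
ft_force: [-0.1, 0.5, 6.6]
grip_width: 0.0154
grip_force: 29.6
```

```bash
python3 to.py 0.4386 0.259 0.031 150
```

```text
t 26.55 p [0.4415 0.2602 0.0346] yaw 150.28 q [ 0.38  0.23  1.97 -0.    0.94 -0.67] f [-0.13  0.47  6.64] w 0.0154 gf 29.6
tool shift [ 0.0019 -0.0025  0.0036] twist 0.005
```

servo_tool:
  targets:
    - [8,0,0,-0.02,0]
    - [8,0,0,-0.05,0]
    - [8,0,0,-0.06,0]
    - [8,0,0,-0.02,0]
    - [8,0,0,0,0]

```text
time: 27.18
ee_pos: [0.4416, 0.2603, 0.1855]
tool_rot: [[-0.868, 0.496, 0.004], [0.496, 0.868, 0.002], [-0.003, 0.004, -1.0]]
ft_force: [-0.1, 0.1, -1.0]
grip_width: 0.015
grip_force: 29.3
```

```bash
python3 to.py 0.6433 -0.1067 0.18 176.6
python3 - <<'E'
from m import *
s=observe(); p=np.array(s["ee_pos"]); ims=[]
for n in ["side","top"]:
    c=capture(n); P=cloud(c,np.ones((420,560),bool)); d=P[:,:2]-p[:2]; q=P[(np.hypot(*d.T)<.018)&(P[:,2]<p[2]-.008)&(P[:,2]>.06)]
    print(n,len(q),"low z rel tcp",np.sort(q[:,2])[:8].round(4)-p[2] if len(q) else None)
    X=c["R"]@p+c["t"]; u,v=int(c["cx"]+c["fx"]*X[0]/X[2]),int(c["cy"]+c["fy"]*X[1]/X[2]); print(u,v)
    f=np.pad(c["frame"],((60,60),(60,60),(0,0)));ims.append(cv2.resize(f[v:v+120,u:u+120],(400,400),interpolation=3))
cv2.imwrite("pics/k.png",np.hstack(ims)[:,:,::-1])
E
```

```text
t 27.18 p [0.4416 0.2603 0.1855] yaw 150.28 q [ 0.38  0.    1.89  0.    1.25 -0.67] f [-0.13  0.07 -1.01] w 0.015 gf 29.3
tool shift [-0.3571 -0.2187  0.0057] twist -0.459
side 255 low z rel tcp [-0.03435456 -0.03395456 -0.03395456 -0.03395456 -0.03385456 -0.03365456
 -0.03355456 -0.03345456]
311 211
top 2 low z rel tcp [-0.02255456 -0.01305456]
200 226
```

View pics/k.png

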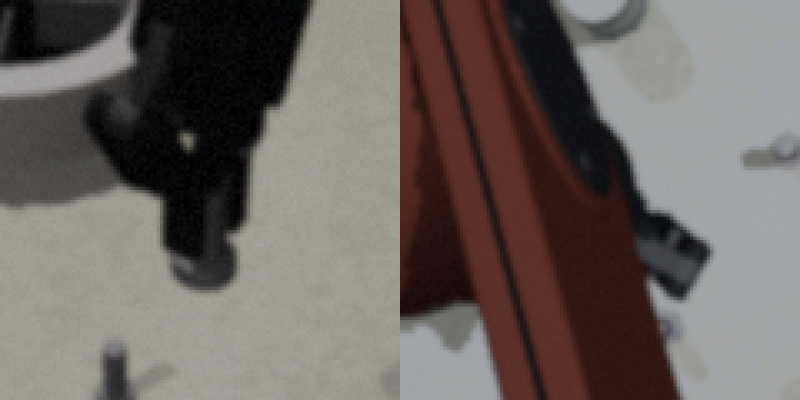

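Left view: the marker is held upright with the foot's underside 34.5 mm below the TCP. Carrying it over.

servo_tool:
  targets:
    - [8,-0.0358,-0.0218,0,0]
    - [8,-0.0358,-0.0218,0,0]
    - [8,-0.0358,-0.0218,0,0]
    - [8,-0.0358,-0.0218,0,0]
    - [8,-0.0358,-0.0218,0,0]
    - [8,-0.0358,-0.0218,0,0]
    - [8,-0.0358,-0.0218,0,0]
    - [8,-0.0358,-0.0218,0,0]
    - [8,-0.0358,-0.0218,0,0]
    - [8,-0.0358,-0.0218,0,0]

```text
time: 28.52
ee_pos: [0.6423, -0.1079, 0.1801]
tool_rot: [[-0.868, 0.496, -0.004], [0.496, 0.868, 0.001], [0.005, -0.001, -1.0]]
ft_force: [0.7, 0.3, -0.4]
grip_width: 0.015
grip_force: 29.4
```

servo_tool:
  targets:
    - [8,0,0,0,-0.153]
    - [8,0,0,0,-0.153]
    - [8,0,0,0,-0.153]
    - [8,0,0,0.04,0]
    - [8,0,0,0.03,0]
    - [8,0,0,0,0]

```text
time: 29.28
ee_pos: [0.6392, -0.106, 0.1073]
tool_rot: [[-0.998, 0.06, -0.01], [0.06, 0.998, 0.003], [0.01, 0.002, -1.0]]
ft_force: [0.1, -0.4, -1.6]
grip_width: 0.0146
grip_force: 29.3
```

```bash
python3 to.py 0.6443 -0.1067 0.0896 176.6
```

```text
t 29.27 p [ 0.6392 -0.106   0.1073] yaw 176.57 q [-0.29  0.41  1.57 -0.    1.17 -1.8 ] f [ 0.05 -0.44 -1.63] w 0.0146 gf 29.3
tool shift [-0.0053 -0.0005  0.0176] twist -0.001
```

servo_tool:
  targets:
    - [8,-0.004,0,0.006,0]
    - [8,0,0,0.005,0]
    - [8,0,0,0.003,0]
    - [8,0,0,0,0]

```text
time: 29.78
ee_pos: [0.6472, -0.1073, 0.0995]
tool_rot: [[-0.998, 0.06, 0.0], [0.06, 0.998, -0.0], [-0.0, -0.0, -1.0]]
ft_force: [0.4, 0.2, -1.9]
grip_width: 0.015
grip_force: 29.3
```

```bash
python3 to.py 0.6443 -0.1067 0.0896 176.6; python3 ang.py 2>/dev/null
```

```text
t 29.77 p [ 0.6472 -0.1073  0.0995] yaw 176.58 q [-0.28  0.43  1.56 -0.    1.15 -1.8 ] f [ 0.35  0.23 -1.85] w 0.015 gf 29.3
tool shift [0.003  0.0004 0.0099] twist -0.0
top ctr [ 0.5484 -0.1011] hub [ 0.5487 -0.1024] clip [ 0.6147 -0.1059] ang rim/hub -4.15 -3.07 vanes rim/hub -3.36 -3.31 201
wrist ctr [ 0.5471 -0.1027] hub [ 0.5481 -0.1027] clip [ 0.6142 -0.1067] ang rim/hub -3.46 -3.5 vanes rim/hub -3.45 -3.46 2478
side ctr [ 0.548  -0.1002] hub [ 0.5482 -0.0991] clip [ 0.6146 -0.1054] ang rim/hub -4.47 -5.44 vanes rim/hub -3.24 -3.24 132
```

Impeller unchanged. Lowering to contact.

servo_tool:
  targets:
    - [8,0.002,0,0.004,0]
    - [8,0,0,0.003,0]
    - [8,0,0,0.0015,0]
    - [8,0,0,0,0]

```text
time: 30.42
ee_pos: [0.645, -0.1071, 0.0905]
tool_rot: [[-0.998, 0.06, -0.0], [0.06, 0.998, 0.0], [0.0, 0.0, -1.0]]
ft_force: [0.1, 0.4, -0.7]
grip_width: 0.015
grip_force: 29.3
```

servo_tool:
  targets:
    - [8,0,0,0.001,0]
    - [8,0,0,0,0]

```text
time: 30.68
ee_pos: [0.6452, -0.1072, 0.0898]
tool_rot: [[-0.998, 0.06, -0.0], [0.06, 0.998, -0.0], [0.0, -0.0, -1.0]]
ft_force: [0.5, -0.4, -0.9]
grip_width: 0.0152
grip_force: 29.3
```

```bash
python3 to.py 0.6443 -0.1067 0.0896 176.6
```

```text
t 30.68 p [ 0.6452 -0.1072  0.0898] yaw 176.57 q [-0.29  0.44  1.57 -0.    1.13 -1.8 ] f [ 0.53 -0.44 -0.89] w 0.0152 gf 29.3
tool shift [0.0009 0.0004 0.0002] twist -0.0
```

servo_tool:
  targets:
    - [8,0,0,0.0006,0]
    - [8,0,0,0,0]

```text
time: 30.92
ee_pos: [0.6453, -0.1072, 0.0897]
tool_rot: [[-0.998, 0.06, 0.0], [0.06, 0.998, -0.0], [-0.0, -0.0, -1.0]]
ft_force: [-1.9, 0.1, 2.8]
grip_width: 0.0149
grip_force: 29.6
```

servo_tool:
  targets:
    - [8,0,0,0.0006,0]
    - [8,0,0,0,0]

```text
time: 31.18
ee_pos: [0.6454, -0.1072, 0.0896]
tool_rot: [[-0.998, 0.06, 0.0], [0.06, 0.998, -0.0], [-0.0, -0.0, -1.0]]
ft_force: [-3.4, 1.0, 7.0]
grip_width: 0.0149
grip_force: 30.0
```

```bash
python3 to.py 0.6443 -0.1067 0.0896 176.6
```

```text
t 31.18 p [ 0.6454 -0.1072  0.0896] yaw 176.58 q [-0.29  0.44  1.57 -0.    1.13 -1.8 ] f [-3.44  1.    7.01] w 0.0149 gf 30.0
tool shift [0.0011 0.0005 0.    ] twist -0.0
```

Contact with the rim. Opening slowly, then straight up.

servo_tool:
  targets:
    - [8,0,0,-0.0005,0]
    - [20,0,0,0,0]
    - [28,0,0,0,0]
    - [36,0,0,0,0]
    - [40,0,0,0,0]
    - [40,0,0,0,0]
    - [40,0,0,-0.01,0]
    - [40,0,0,-0.03,0]
    - [40,0,0,-0.05,0]
    - [40,0,0,-0.05,0]

```text
time: 32.42
ee_pos: [0.645, -0.1071, 0.2311]
tool_rot: [[-0.998, 0.06, 0.0], [0.06, 0.998, -0.0], [-0.0, 0.0, -1.0]]
ft_force: [1.2, -0.6, 0.4]
grip_width: 0.034
grip_force: 0.0
```

servo_tool:
  targets:
    - [40,0,-0.04,-0.03,0]
    - [40,0,-0.06,0,0]
    - [40,0,-0.06,0,0]
    - [40,0,0,0,0]

```text
time: 32.92
ee_pos: [0.6346, -0.2716, 0.2598]
tool_rot: [[-0.998, 0.065, 0.0], [0.065, 0.998, -0.002], [-0.001, -0.002, -1.0]]
ft_force: [0.7, 0.4, -0.1]
grip_width: 0.0341
grip_force: 0.0
```

```bash
python3 to.py 0.6443 -0.1067 0.0896 176.6; python3 ang.py 2>/dev/null
python3 - <<'E'
from m import *
ax=np.array([.548,-.101]); a=np.radians(-3.4); ims=[]
for n in ["top","side"]:
    c=capture(n); P=cloud(c,np.ones((420,560),bool)); d=P[:,:2]-ax
    q=P[(np.hypot(*(P[:,:2]-[.6435,-.107]).T)<.025)&(P[:,2]>.068)&(P[:,2]<.115)&(np.hypot(*d.T)>.08)]
    t=q[q[:,2]>q[:,2].max()-.004]; s,e=circ(q,.008)
    for nm,m in (("fit",s),("top",t.mean(0)[:2])):
        w=m-ax; print(n,nm,len(q),m.round(4),"x",(w@[np.cos(a),np.sin(a)]).round(4),"y",(w@[-np.sin(a),np.cos(a)]).round(4),"ztop",np.median(t[:,2]).round(4))
    b=(100,260,340,500) if n=="top" else (90,210,190,310)
    ims.append(cv2.resize(c["frame"][b[0]:b[1],b[2]:b[3]],(400,400),interpolation=3))
cv2.imwrite("pics/l.png",np.hstack(ims)[:,:,::-1])
E
```

```text
t 32.92 p [ 0.6346 -0.2716  0.2598] yaw 176.26 q [-0.52  0.37  1.33 -0.    1.44 -2.02] f [ 0.71  0.43 -0.08] w 0.0341 gf 0.0
tool shift [0.0012 0.1655 0.1699] twist -0.006
top ctr [ 0.5484 -0.1012] hub [ 0.5489 -0.102 ] clip [ 0.6147 -0.1059] ang rim/hub -4.07 -3.41 vanes rim/hub -3.19 -3.25 250
wrist ctr [ 0.5479 -0.1034] hub [ 0.548  -0.1038] clip [ 0.6139 -0.1074] ang rim/hub -3.54 -3.17 vanes rim/hub -3.62 -3.67 928
side ctr [ 0.5483 -0.1003] hub [ 0.5483 -0.0982] clip [ 0.6149 -0.1043] ang rim/hub -3.45 -5.19 vanes rim/hub -3.12 -3.05 135
top fit 124 [ 0.6453 -0.1077] x 0.0975 y -0.0009 ztop 0.103
top top 124 [ 0.6446 -0.1068] x 0.0968 y -0.0001 ztop 0.103
side fit 132 [ 0.6443 -0.1078] x 0.0966 y -0.0011 ztop 0.1034
side top 132 [ 0.6445 -0.1056] x 0.0966 y 0.0011 ztop 0.1034
```

View pics/l.png

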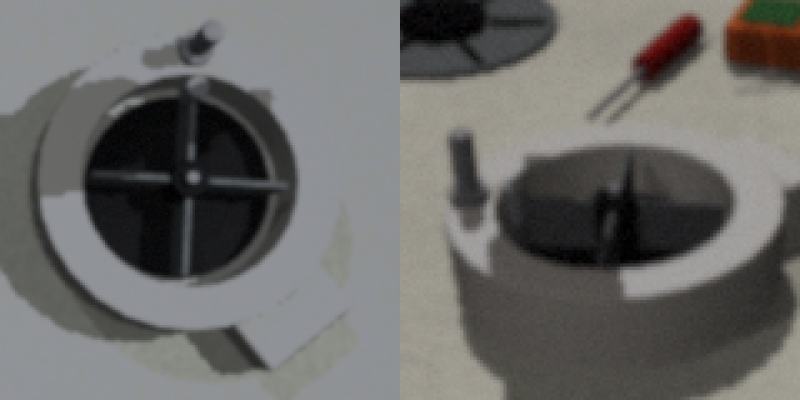

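The marker stands upright on the rim at the clip (left view px (207,40), right view px (460,165)). In the impeller frame it is at x 97 mm, y about 0, with its base at 55 mm. The clip angle is unchanged at -3.4°. Handing in.

```bash
python3 -c "
from cell import close_job
print(close_job())"
```

```text
the job is handed in; nothing more can be done
None
```

Handed in at about 33 s, with no verdict returned: by my measurements the clipped vane stands about 1.3° from the estimated middle of the tight spot, and the marker stands released and upright on the rim at its end, 97 mm from the axis and within about 1 mm of the vane's line. The arm never touched the jar or pot.

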